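Zero the portion counter and draw the filler's piston rod to its marker

ROBOT

A 7-joint arm with a two-finger parallel gripper is mounted at the origin on a cart in front of the work surface, level with it; the furniture and walls round the work are solid. World frame = base frame: x ahead of the robot, y to its left, z up, the work surface at z = 0. Lengths are in m, angles in rad, forces in N, time in s.
With the tool pointing down it reaches from about 0.4 to 0.85 m from the base axis. Payload 4.5 kg.
Tool frame: the origin (TCP) lies at the very end of the fingers, on their centre line; the grasp point (between the pads) lies 19 mm behind it (grip_point_offset is the distance from the TCP to the grasp point, in m); z points along the fingers, y is the line along which they close (so a half turn about z gives the same grasp; the last joint's range is limited). The gripper opens to 88 mm and grips with 3 to 60 N. Pads are 18 mm wide; open, the fingers measure 123 mm over their backs; the gripper's body (75 mm by 187 mm) begins 45 mm behind the grasp point.
Start: joints at [-1.083, 0.689, -0.195, 1.565, 0.157, 0.902, -0.215], TCP at [0.274, 0.562, 0.239] pointing down, gripper open.
Joint ranges: [-3.01, 3.01], [-0.46, 2.08], [-1.47, 1.51], [0.13, 2.56], [-1, 4.14], [0.04, 2.09], [-2.66, 2.66]. Speed limits (rad/s): [2.57, 2.57, 3.14, 3.14, 3.14, 3.14, 3.14].

INTERFACE

Orientations are given as a unit quaternion [x, y, z, w].
In Python, from plant import get_state, snapshot, camera_params, finish_job, grip_point_offset gives the robot as it stands.
- The arm moves only by the tool creep_tool, called after "Call:" by a JSON object that holds its "method" and its "body". Schema: {"type":"object","properties":{"segments":{"type":"array","items":{"type":"object","properties":{"jaw":{"type":"number"},"pos":{"type":"array","items":{"type":"number"},"minItems":3,"maxItems":3},"rot":{"type":"array","items":{"type":"number"},"minItems":3,"maxItems":3}},"additionalProperties":false,"required":["jaw"]},"minItems":1,"maxItems":10},"grip_force":{"type":"number"},"only":{"type":"string"},"quiet":{"type":"boolean"},"lines":{"type":"string"}},"required":["segments"],"additionalProperties":false}. segments is a list of rows, 1 to 10 of them, each an object with the fields jaw (the opening from 0.0 (shut) to 1.0 (fully open)), pos (a list: dx, dy, dz in normalised numbers (1 is 0.5 m)), rot (a list: a rotation vector rx, ry, rz in shares of pi rad (1.0 is pi rad)); a field left out counts as zero (the opening has to be given); each row is the pose to reach, as a shift and turn from the pose commanded when the call began, along the tool's axes at that moment; what a row does not reach only later rows make up. A row lasts 1/10 s, in which the tool goes at most 0.05 m and 0.15 rad, less where a joint would pass 70% of its speed; a pose out of reach is approached as far as the arm can. The fingers move at their own pace and stop on an object; grip_force is the grip in N (left out, the last holds). Time passes only in rows, so rows that do not move let the fingers close. The tool returns the time, the measured TCP pose, the force, the opening and the grip force at its end. only (a regular expression) keeps the lines of the reply that match it, lines (a string "A,B") keeps lines A to B, and quiet returns only ok. No shift or turn number may pass 1 either way. Input that does not fit is refused with a message, and nothing moves.
- get_state(): the state, without advancing time (a new reading comes with each control period).
- snapshot(name): name is "scene" or "side" or "wrist"; returns (picture, depth): 400x640x3 uint8, red, green, blue; 400x640 float32, m along the optical axis (not along the pixel's ray), 0 where there is no reading.
- camera_params(name): a dict with "fx", "fy", "cx", "cy" (pixels), "rvec" (rotation vector, rad) and "tvec" (3), from world to camera coordinates, as OpenCV has them. Camera axes: x right, y down, z forward; pixel columns grow to the right and rows downward; lengths in m; the calibration is good to about 2 mm. A picture is of the moment at which its call begins: read the wrist's pose just before it. camera_params takes no time and is no camera call; for the wrist camera it gives the pose at the moment of the call.
- finish_job(): hands the job in; it is judged then, once.
The state is a dict: "clock": time; "q": joint angles; "qd": joint speeds; "joint_torque": joint torques, N m; "tool_pos": TCP position; "eef_rot": TCP orientation; "contact_force": force on the tool from outside, world axes, zero at the start; "moment": the same for the moment, N m; "opening": opening from 0.0 (shut) to 1.0 (fully open); "finger_force": force on a finger pad.
Only numpy, scipy, OpenCV 4.12 (cv2) and the standard library are available. Lean on these libraries where they do the work, as an engineer would, in place of code of your own. Each camera call takes 0.05 s, during which the arm holds its last target. There are 200 camera calls.

TASK

Get the hand-operated pastry filler ready for its first portion. First turn the portion counter's knob back, counter-clockwise, fully home to its zero stop while the piston rod is still down; then take the rod by its T-handle and draw it straight up, gently, without levering it against the bore or pulling it out of the barrel, until the collar on the rod is level with the marker on the thin post beside it. Finish still holding the rod there, upright and not wedged in the bore, with the marker, the counter and the things around left as they are.

Things in the scene. Friction and masses are not known exactly. Their poses are not given: they have to be found in the camera images.
- filler: pastry filler, fixed: base plate 130 x 290 x 12 mm (x, y, z). Origin at the centre of its underside, on the worktop; z up, x away from the robot at yaw 0. At y = +85 mm a steel barrel, 66 mm wide, top 120 mm above the worktop; at y = -85 mm a grey counter housing (90 x 84 mm, top 62 mm high) with the knob; at y = +135 mm a thin gauge post (8 mm, top 184 mm high)
- bore_mouth (a point): centre of the barrel's open top, on the axis of its vertical bore, 120 mm above the worktop; the bore is 30.4 mm wide and 106 mm deep
- rod: loose steel piston rod, 0.25 to 0.5 kg, standing in the bore, collar resting on the barrel's top; sinks back if let go. Piston 28 mm thick (1.2 mm play all round), 102 mm of it in the bore at the start; above it a collar 44 mm wide, 8 mm thick, a 14 mm neck and a black T-handle. Origin at the centre of its foot (18 mm above the worktop), z up, y along the T-handle
- collar (a point): middle of the rod's collar, on the axis, 106 mm above the foot, 4 mm above the collar's underside; starts 4 mm above the barrel's top
- handle (a point): centre of the T-handle, 202 mm above the rod's foot: a flat bar 70 mm long (along the rod's y), 16 mm thick (its x, the way to grip it) and 24 mm high. Starts 220 mm above the worktop; turned up to 0.5 rad either way from the filler's y axis
- marker_tip (a point): end of the black marker finger that points from the gauge post to the rod, 27 mm from the bore's axis (5 mm outside the collar), at half its 3 mm thickness. 20 to 48 mm above the collar's middle at the start; the rod is right when the collar's middle is at this height. Slides on the post against 6 N friction: do not shift it
- marker (a joint): height of the marker along its post in m, 0 to 0.03; its tip is 144 mm + this above the worktop
- counter (a joint): turn of the counter knob in rad: 0 at the zero stop, growing clockwise seen from above (so it is reset by turning counter-clockwise); starts at 0.6 to 1.3; turns easily (0.03 N m friction) and stays where it is left
- counter_grip (a point): on the knob's vertical axis, 99 mm above the worktop, where to grip: a black bar 46 mm long, 14 mm thick, 74 to 106 mm above the worktop, on a disc 48 mm wide. Its x runs along the bar, y across it; it turns with the knob. At zero the bar lies along the filler's x, towards the small steel pin
- honey_jar: bystander: honey jar, 65 mm wide, 100 mm high; origin under its centre
- soup_tin: bystander: soup tin, 75 mm wide, 58 mm high; origin under its centre
- mug: bystander: dotted mug, 92 x 127 x 93 mm; origin under its centre
Things that resemble listed ones, but are neither listed nor needed, are in the scene too. Leave any pink look-alike of the rod alone.

How it is judged:
By the outcome, as a careful person would: the job done as asked, in the order asked, and still so for the second after the job is handed in, while the arm keeps its last pose, push and grip.
It also fails if it takes over 51 s, if anything falls off the work surface, if the arm or the gripper's body presses on something with over 40 N, if the wrist force passes 120 N, or if a joint passes its speed limit or range.

## Working session

There is one attempt and no reset: what is moved stays moved. The work goes in short steps, Python scripts to look and compute and a tool call to move; the robot and the scene stay as the last step left them, time stands still between calls to the robot, and variables do not carry over. Pictures are saved under pics/ and viewed, at most 10 in all, crops included, and the job is handed in when it is done.

```bash
mkdir -p pics; ls; cat > h.py <<'E'
import numpy as np,cv2,json
from plant import *
from scipy.spatial.transform import Rotation as R
def cam(n):
    p=camera_params(n);K=np.array([[p['fx'],0,p['cx']],[0,p['fy'],p['cy']],[0,0,1]]);Rm=cv2.Rodrigues(np.array(p['rvec'],float))[0]
    return K,Rm,np.array(p['tvec'],float)
def shot(n,f):
    c=cam(n);im,d=snapshot(n);cv2.imwrite(f'pics/{f}.png',im[:,:,::-1]);np.savez(f'pics/{f}.npz',im=im,d=d,K=c[0],R=c[1],t=c[2])
def load(f):
    z=np.load(f'pics/{f}.npz');return z['im'],z['d'],z['K'],z['R'],z['t']
def cloud(f):
    im,d,K,Rm,t=load(f);v,u=np.mgrid[:400,:640]
    P=np.stack([(u-K[0,2])/K[0,0]*d,(v-K[1,2])/K[1,1]*d,d],-1)
    W=(P-t)@Rm
    W[d==0]=np.nan
    return W,im
def proj(f,X):
    im,d,K,Rm,t=load(f);p=K@(Rm@np.array(X)+t);return p[:2]/p[2]
def tri(obs):
    A=[]
    for f,u,v in obs:
        _,_,K,Rm,t=load(f);P=K@np.c_[Rm,t];A+= [u*P[2]-P[0],v*P[2]-P[1]]
    x=np.linalg.svd(np.array(A))[2][-1];return x[:3]/x[3]
def todelta(target_pos,yvec=None):
    s=get_state();Rt=R.from_quat(s['eef_rot']);print('t',s['clock'],'tcp',np.round(s['tool_pos'],4),'axes y',Rt.as_matrix()[:,1].round(3),'z',Rt.as_matrix()[:,2].round(3))
    return Rt.inv().apply(np.array(target_pos)-s['tool_pos'])
E
python3 - <<'E'
from h import *
print(get_state(),grip_point_offset)
for n in('scene','side'): shot(n,n+'0')
for n in ('scene','side','wrist'):
    K,Rm,t=cam(n);print(n,-Rm.T@t,Rm[2],K[0,0])
a=cv2.imread('pics/scene0.png');b=cv2.imread('pics/side0.png')
E
```

```text
pics
{'clock': 0.0, 'q': array([-1.08319942,  0.68997344, -0.19449407,  1.56635208,  0.15730251,
        0.90250611, -0.21511446]), 'qd': array([ 3.25650047e-05, -7.41412605e-05,  4.13684017e-04,  3.23297010e-04,
       -3.37504517e-04, -5.53613151e-04, -1.50754945e-03]), 'joint_torque': array([ 1.18228832e-04, -5.27566445e+01, -1.26681034e+00, -1.53423607e+01,
       -5.25823783e-02,  6.66632623e-03,  1.66146633e-04]), 'tool_pos': array([0.27376392, 0.56114074, 0.23791397]), 'eef_rot': array([ 2.24928634e-01,  9.74374802e-01, -9.14460180e-04, -1.33428959e-04]), 'contact_force': array([-0.24648264, -0.9577868 ,  0.3784663 ]), 'moment': array([-0.01662329,  0.03941098,  0.04774231]), 'finger_force': 0.0, 'opening': 1.0030549808734799} 0.0187
scene [-0.37370889 -0.34333971  1.49736211] [ 0.53912655  0.23364762 -0.80916707] 507.52955693800163
side [-0.0625296   0.828809    1.43240747] [ 0.36770087 -0.47772087 -0.79785891] 501.0998959357159
wrist [0.20444436 0.59545597 0.38532915] [ 0.26881716 -0.13295531 -0.95397077] 282.66269812152916
```

View pics/scene0.png

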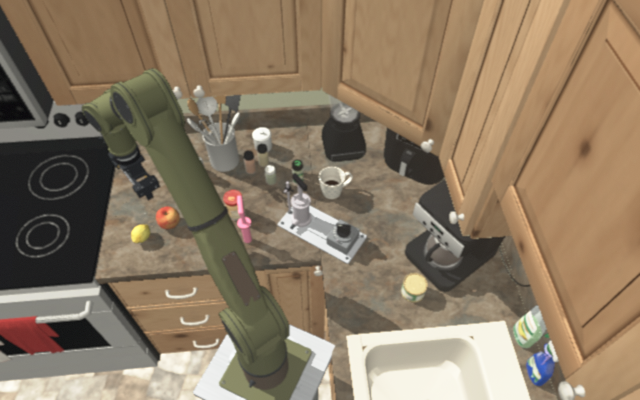

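View pics/side0.png

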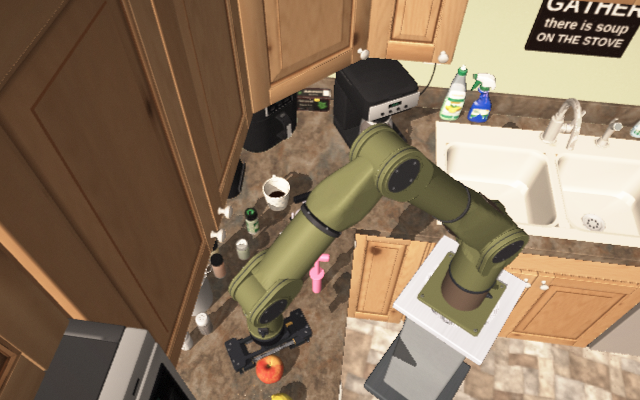

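The scene picture shows the filler at about (320,228): barrel and rod at (300,205), counter knob at (345,231). The pink look-alike is at (243,222), mug at (333,183), tin at (414,287) and jar probably at (298,175). The arm hides the filler in the side view.

```bash
python3 - <<'E'
from h import *
W,im=cloud('scene0')
for n,(u,v) in dict(plateL=(283,224),plateR=(357,256),plateT=(366,239),knob=(345,229),house=(343,243),rod=(298,188),tin=(414,285),pink=(240,200),mug=(333,178),black=(297,165),plate=(318,232)).items(): print(n,W[v,u].round(3))
c=cv2.resize(im[150:280,220:440,::-1],None,fx=3.6,fy=3.6,interpolation=cv2.INTER_CUBIC);cv2.imwrite('pics/c1.png',c)
E
```

```text
plateL [0.464 0.182 0.011]
plateR [ 0.458 -0.101  0.002]
plateT [ 0.538 -0.102 -0.005]
knob [ 0.483 -0.042  0.098]
house [ 0.452 -0.049  0.06 ]
rod [0.505 0.137 0.194]
tin [ 0.408 -0.312  0.052]
pink [0.375 0.275 0.212]
mug [0.708 0.099 0.035]
black [0.657 0.219 0.104]
plate [0.478 0.054 0.023]
```

View pics/c1.png

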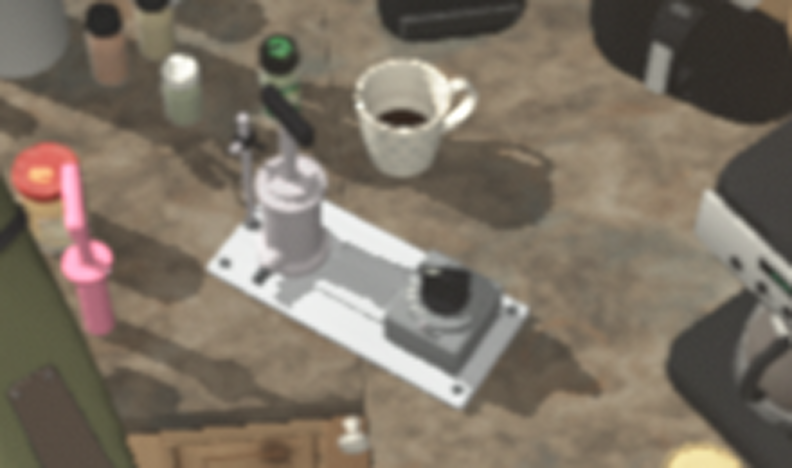

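Candidates for the rod are the black T-handle on the steel barrel (300,183) and the pink look-alike (240,200). For the knob it is the black bar on the grey housing (343,230). The crop confirms the black T-handle rod on the plate that carries the gauge post, and I choose that one. Next I raise the arm and move over for the wrist view.

The manual's scale: shifts go in shares of 0.5 m and turns go in shares of pi rad. Converting my numbers, -0.28 m / 0.5 = -0.56, -0.122 m / 0.5 = -0.244.

Call:
{"method": "creep_tool", "body": {"segments": [{"jaw": 1,"pos": [0,0,-0.1]},{"jaw": 1,"pos": [0,0,-0.2]},{"jaw": 1,"pos": [-0.06,-0.07,-0.244]},{"jaw": 1,"pos": [-0.12,-0.14,-0.244]},{"jaw": 1,"pos": [-0.18,-0.21,-0.244]},{"jaw": 1,"pos": [-0.24,-0.28,-0.244]},{"jaw": 1,"pos": [-0.3,-0.35,-0.244]},{"jaw": 1,"pos": [-0.36,-0.42,-0.244]},{"jaw": 1,"pos": [-0.42,-0.49,-0.244]},{"jaw": 1,"pos": [-0.48,-0.56,-0.244]}]}}

```text
clock: 1.1
tool_pos: [0.3669, 0.2029, 0.3606]
eef_rot: [0.225, 0.974, -0.0, -0.0]
contact_force: [1.6, -0.0, 0.6]
opening: 0.998
finger_force: 0.0
```

Call:
{"method": "creep_tool", "body": {"segments": [{"jaw": 1,"pos": [-0.06,-0.07,0]},{"jaw": 1,"pos": [-0.12,-0.14,0]},{"jaw": 1,"pos": [-0.18,-0.22,0]},{"jaw": 1,"pos": [-0.184,-0.228,0]},{"jaw": 1,"pos": [-0.184,-0.228,0]}]}}

```text
clock: 1.6
tool_pos: [0.3995, 0.0608, 0.3605]
eef_rot: [0.227, 0.974, -0.0, -0.0]
contact_force: [-0.7, 0.2, -0.3]
opening: 0.996
finger_force: 0.0
```

```bash
python3 - <<'E'
from h import *
todelta([0,0,0]);print(get_state()['q'].round(2))
for n in('wrist','scene','side'): shot(n,n+'1')
E
```

```text
t 1.6 tcp [0.3995 0.0608 0.3605] axes y [ 0.442  0.897 -0.   ] z [-0.001 -0.    -1.   ]
[-0.18  0.23 -0.1   1.99  0.03  0.92  0.81]
```

View pics/wrist1.png

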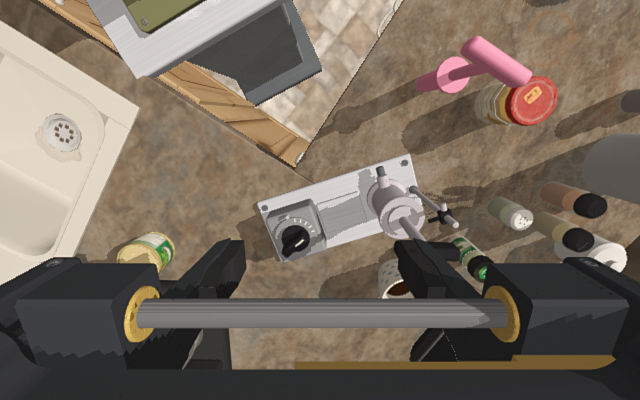

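The wrist picture shows the plate with the knob at (295,240), collar and barrel at (402,215) and marker post at (440,210). The T-handle is hidden behind the right finger. I move ahead and up for a second place.

Converted, -0.13 m / 0.5 = -0.26, -0.06 m / 0.5 = -0.12.

Call:
{"method": "creep_tool", "body": {"segments": [{"jaw": 1,"pos": [-0.1,0,-0.04]},{"jaw": 1,"pos": [-0.2,0.02,-0.08]},{"jaw": 1,"pos": [-0.26,0.04,-0.12]},{"jaw": 1,"pos": [-0.26,0.04,-0.12]},{"jaw": 1,"pos": [-0.26,0.04,-0.12]},{"jaw": 1,"pos": [-0.26,0.04,-0.12]}]}}

```text
clock: 2.35
tool_pos: [0.5237, 0.0246, 0.4198]
eef_rot: [0.224, 0.975, -0.0, -0.001]
contact_force: [0.2, -0.2, -0.2]
opening: 1.002
finger_force: 0.0
```

```bash
python3 - <<'E'
from h import *
todelta([0,0,0]);print(get_state()['q'].round(2))
for n in('wrist','scene','side'): shot(n,n+'2')
im=cv2.imread('pics/wrist2.png')
cv2.imwrite('pics/c2.png',cv2.resize(im[60:320,200:546],None,fx=2.3,fy=2.3,interpolation=cv2.INTER_CUBIC))
E
```

```text
t 2.35 tcp [0.5237 0.0246 0.4198] axes y [ 0.436  0.9   -0.001] z [-0.003  0.    -1.   ]
[-0.09  0.37 -0.06  1.58  0.02  1.2   0.96]
```

View pics/c2.png

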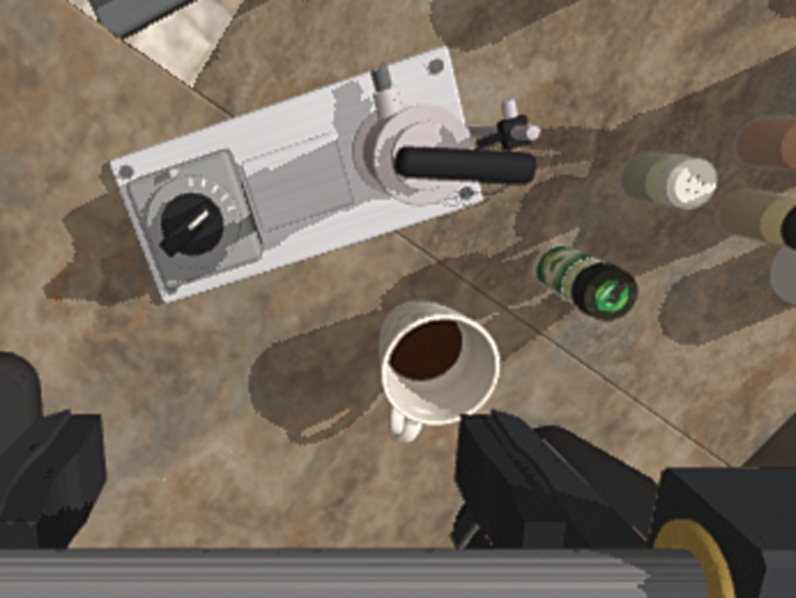

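The crop shows everything clear: knob bar from (160,245) to (215,205) with a white pointer, black T-handle from (398,163) to (535,168), marker finger and post around (500,130), and plate corners (110,163), (445,47), (483,200), (167,302).

```bash
python3 - <<'E'
from h import *
W,im=cloud('wrist2')
c=[]
_,_,K,Rm,t=load('wrist2');C=-Rm.T@t
for x,y in((110,163),(445,47),(483,200),(167,302)):
    u,v=200+x/2.3,60+y/2.3
    d=Rm.T@np.linalg.inv(K)@[u,v,1];c.append(C+d*(0.012-C[2])/d[2])
c=np.array(c);print(c.round(4),'ctr',c.mean(0).round(4), [np.linalg.norm(c[i]-c[i-1]).round(4) for i in range(4)])
ya=(c[1]-c[0])+(c[2]-c[3]);yaw=np.arctan2(-ya[0],ya[1]);print('yaw',yaw)
ctr=c.mean(0);Rz=R.from_euler('z',yaw)
print('knob',(ctr+Rz.apply([0,-.085,0])).round(4),'bore',(ctr+Rz.apply([0,.085,0])).round(4))
for f in('wrist1','wrist2','scene2','side2','scene1'):
    W,im=cloud(f)
    for n,p,zr,rad in(('bar',Rz.apply([0,-.085,0])+ctr,(.09,.115),.035),('handle',Rz.apply([0,.085,0])+ctr,(.205,.24),.06),('house',Rz.apply([0,-.085,0])+ctr,(.055,.068),.06),('collar',Rz.apply([0,.085,0])+ctr,(.122,.135),.03),('platetop',ctr,(.005,.02),.03),('post',Rz.apply([0,.135,0])+ctr,(.14,.19),.03)):
        m=(W[...,2]>zr[0])&(W[...,2]<zr[1])&(np.hypot(W[...,0]-p[0],W[...,1]-p[1])<rad)
        if m.sum()<15: print(f,n,m.sum());continue
        P=W[m]
        top=P[P[:,2]>np.median(P[:,2])-.004]
        r=cv2.minAreaRect((top[:,:2]*1000).astype(np.float32))
        u,s,vt=np.linalg.svd(top[:,:2]-top[:,:2].mean(0),full_matrices=False)
        print(f,n,len(top),'med z',np.median(P[:,2]).round(4),'rect mm',np.round(r[0],1),np.round(r[1],1),'mean',top[:,:2].mean(0).round(4),'dir deg',np.degrees(np.arctan2(vt[0,1],vt[0,0])).round(1))
E
```

```text
[[ 0.4218 -0.0828  0.012 ]
 [ 0.4598  0.2003  0.012 ]
 [ 0.5851  0.1853  0.012 ]
 [ 0.5474 -0.0978  0.012 ]] ctr [0.5035 0.0512 0.012 ] [np.float64(0.1265), np.float64(0.2856), np.float64(0.1262), np.float64(0.2856)]
yaw -0.13306051867933671
knob [ 0.4922 -0.033   0.012 ] bore [0.5148 0.1355 0.012 ]
wrist1 bar 237 med z 0.1067 rect mm [490.7 -33.4] [14.3 44.1] mean [ 0.4897 -0.0329] dir deg -74.5
wrist1 handle 322 med z 0.23 rect mm [512.4 134.2] [68.5 15.1] mean [0.519  0.1497] dir deg 61.2
wrist1 house 965 med z 0.0629 rect mm [490.6 -33.6] [83.2 88.7] mean [ 0.4832 -0.028 ] dir deg 11.5
wrist1 collar 540 med z 0.1291 rect mm [512.5 134.1] [40.5 43. ] mean [0.5098 0.1337] dir deg -77.8
wrist1 platetop 0
wrist1 post 274 med z 0.1588 rect mm [518.  180.4] [22.6 32.5] mean [0.5164 0.1819] dir deg -44.4
wrist2 bar 236 med z 0.1071 rect mm [491.  -33.8] [13.9 45.1] mean [ 0.4908 -0.0334] dir deg -74.4
wrist2 handle 800 med z 0.2326 rect mm [514.  134.2] [69.2 15.8] mean [0.5134 0.1334] dir deg 61.2
wrist2 house 1018 med z 0.0629 rect mm [490.9 -33.9] [83.  89.4] mean [ 0.4886 -0.0303] d
[... 1223 characters left out ...]
 deg 117.8
side2 post 47 med z 0.1554 rect mm [510.7 182.7] [27.3 24.4] mean [0.5145 0.1858] dir deg 91.6
scene1 bar 58 med z 0.1025 rect mm [489.  -34.3] [17.9 43.2] mean [ 0.4874 -0.0347] dir deg -71.6
scene1 handle 47 med z 0.2256 rect mm [503.3 128.9] [51.8  9.2] mean [0.5025 0.1276] dir deg -116.7
scene1 house 270 med z 0.0619 rect mm [487.6 -36. ] [81.8 90.9] mean [ 0.4808 -0.0378] dir deg 162.7
scene1 collar 89 med z 0.1271 rect mm [513.1 130.2] [41.5 44.2] mean [0.5091 0.1313] dir deg -74.1
scene1 platetop 79 med z 0.0174 rect mm [502.5  51. ] [52.4 57.3] mean [0.502  0.0521] dir deg -93.8
scene1 post 41 med z 0.155 rect mm [514.4 179.7] [19.8 30.1] mean [0.5149 0.1803] dir deg 134.8
```

Measured: knob axis (0.491,−0.034), bar direction −74.5° and filler yaw −7.6°, so counter ≈1.17 rad. Bar top 0.107, handle top about 0.232 and collar top about 0.128 all agree with the text. The handle is at (0.513,0.134), direction 61.2°. Next I reach for the knob.

Converted, 0.24 m / 0.5 = 0.48, 0.22 m / 0.5 = 0.44, 0.42 rad / 3.1416 = 0.1337.

Call:
{"method": "creep_tool", "body": {"segments": [{"jaw": 1,"pos": [0.002,-0.024,0.06],"rot": [0,0,0.0446]},{"jaw": 1,"pos": [0.004,-0.048,0.12],"rot": [0,0,0.0891]},{"jaw": 1,"pos": [0.006,-0.072,0.18],"rot": [0,0,0.1337]},{"jaw": 1,"pos": [0.008,-0.096,0.24],"rot": [0,0,0.1783]},{"jaw": 0.8,"pos": [0.008,-0.12,0.32],"rot": [0,0,0.2228]},{"jaw": 0.6,"pos": [0.008,-0.134,0.4],"rot": [0,0,0.2702]},{"jaw": 0.6,"pos": [0.008,-0.134,0.44],"rot": [0,0,0.2702]},{"jaw": 0.6,"pos": [0.008,-0.134,0.48],"rot": [0,0,0.2702]},{"jaw": 0.6,"pos": [0.008,-0.134,0.48],"rot": [0,0,0.2702]},{"jaw": 0.6,"pos": [0.008,-0.134,0.48],"rot": [0,0,0.2702]}]}}

```text
clock: 3.5
tool_pos: [0.4921, -0.0351, 0.1811]
eef_rot: [0.606, 0.795, 0.0, -0.0]
contact_force: [-0.0, 0.4, 0.3]
opening: 0.599
finger_force: 0.0
```

```bash
python3 - <<'E'
from h import *
print(todelta([0.491,-0.034,0.0805]).round(4));s=get_state();print(s['q'].round(2),np.degrees(np.arctan2(*R.from_quat(s['eef_rot']).as_matrix()[[1,0],1])))
E
```

```text
t 3.5 tcp [ 0.4921 -0.0351  0.1811] axes y [ 0.964  0.265 -0.   ] z [-0.  0. -1.]
[ 0.0013 -0.0007  0.1006]
[-0.09  0.62  0.11  2.03 -0.13  0.51  0.38] 15.377032592377128
```

Converted, 0.1 m / 0.5 = 0.2, 0.08 m / 0.5 = 0.16.

Call:
{"method": "creep_tool", "body": {"segments": [{"jaw": 0.6,"pos": [0.002,0,0.08]},{"jaw": 0.6,"pos": [0.002,0,0.16]},{"jaw": 0.6,"pos": [0.002,0,0.2]},{"jaw": 0.6,"pos": [0.002,0,0.2]},{"jaw": 0,"pos": [0.002,0,0.2]},{"jaw": 0,"pos": [0.002,0,0.2]},{"jaw": 0,"pos": [0.002,0,0.2]},{"jaw": 0,"pos": [0.002,0,0.2]}], "grip_force": 15}}

```text
clock: 4.3
tool_pos: [0.4927, -0.0344, 0.0818]
eef_rot: [0.606, 0.795, 0.001, 0.001]
contact_force: [-0.5, 0.5, -0.3]
opening: 0.261
finger_force: 0.0
```

```bash
python3 - <<'E'
from h import *
todelta([0,0,0]);s=get_state();print(s['moment'],s['opening']*88)
E
```

```text
t 4.3 tcp [ 0.4927 -0.0344  0.0818] axes y [0.964 0.265 0.002] z [ 0.002  0.    -1.   ]
[-0.03992506  0.04072255  0.00734235] 22.9858914066477
```

Call:
{"method": "creep_tool", "body": {"segments": [{"jaw": 0},{"jaw": 0},{"jaw": 0},{"jaw": 0}], "grip_force": 15}}

```text
clock: 4.7
tool_pos: [0.4909, -0.0348, 0.0812]
eef_rot: [0.606, 0.795, -0.001, -0.001]
contact_force: [-3.3, -1.1, 7.2]
opening: 0.156
finger_force: 15.0
```

```bash
python3 - <<'E'
from h import *
todelta([0,0,0]);s=get_state();print(s['moment'],s['opening']*88)
E
```

```text
t 4.7 tcp [ 0.4909 -0.0348  0.0812] axes y [ 0.964  0.264 -0.002] z [-0.002 -0.    -1.   ]
[-0.17394484  0.62663391 -0.02869742] 13.765613807795901
```

Converted, -0.001 m / 0.5 = -0.002, -1.1 rad / 3.1416 = -0.3501.

Call:
{"method": "creep_tool", "body": {"segments": [{"jaw": 0,"pos": [0,0,-0.002],"rot": [0,0,-0.0382]},{"jaw": 0,"pos": [0,0,-0.002],"rot": [0,0,-0.0796]},{"jaw": 0,"pos": [0,0,-0.002],"rot": [0,0,-0.121]},{"jaw": 0,"pos": [0,0,-0.002],"rot": [0,0,-0.1623]},{"jaw": 0,"pos": [0,0,-0.002],"rot": [0,0,-0.2037]},{"jaw": 0,"pos": [0,0,-0.002],"rot": [0,0,-0.2451]},{"jaw": 0,"pos": [0,0,-0.002],"rot": [0,0,-0.2865]},{"jaw": 0,"pos": [0,0,-0.002],"rot": [0,0,-0.3279]},{"jaw": 0,"pos": [0,0,-0.002],"rot": [0,0,-0.3501]},{"jaw": 0,"pos": [0,0,-0.002],"rot": [0,0,-0.3501]}]}}

```text
clock: 5.7
tool_pos: [0.4915, -0.0341, 0.0813]
eef_rot: [0.101, 0.995, 0.0, -0.001]
contact_force: [-0.7, 0.4, -5.0]
opening: 0.156
finger_force: 15.0
```

```bash
python3 - <<'E'
from h import *
todelta([0,0,0]);s=get_state();print(s['moment'],s['contact_force'],s['q'].round(2),np.degrees(np.arctan2(*R.from_quat(s['eef_rot']).as_matrix()[[1,0],1])))
E
```

```text
t 5.7 tcp [ 0.4915 -0.0341  0.0813] axes y [0.201 0.98  0.   ] z [-0.001  0.001 -1.   ]
[0.21766691 0.11566767 0.07026413] [-0.68724438  0.3954994  -4.9587966 ] [ 0.06  0.8  -0.13  2.08  0.34  0.28  1.  ] 78.40807640436404
```

Converted, 0.0005 m / 0.5 = 0.001, -0.07 rad / 3.1416 = -0.0223.

Call:
{"method": "creep_tool", "body": {"segments": [{"jaw": 0,"pos": [0,0,0.001],"rot": [0,0,-0.0127]},{"jaw": 0,"pos": [0,0,0.001],"rot": [0,0,-0.0223]},{"jaw": 0,"pos": [0,0,0.001],"rot": [0,0,-0.0223]}]}}

```text
clock: 6.0
tool_pos: [0.4915, -0.034, 0.0812]
eef_rot: [0.066, 0.998, 0.0, -0.0]
contact_force: [-2.5, 2.2, 0.6]
opening: 0.16
finger_force: 15.0
```

```bash
python3 - <<'E'
from h import *
todelta([0,0,0]);s=get_state();print(s['moment'],s['contact_force'],np.degrees(np.arctan2(*R.from_quat(s['eef_rot']).as_matrix()[[1,0],1])))
E
```

```text
t 6.0 tcp [ 0.4915 -0.034   0.0812] axes y [0.132 0.991 0.   ] z [-0.001  0.    -1.   ]
[ 0.50003559  0.51558683 -0.1279133 ] [-2.45827627  2.17949648  0.61337705] 82.41533452364112
```

Call:
{"method": "creep_tool", "body": {"segments": [{"jaw": 0,"rot": [0,0,-0.0064]},{"jaw": 0,"rot": [0,0,-0.0127]},{"jaw": 0,"rot": [0,0,-0.0127]}]}}

```text
clock: 6.3
tool_pos: [0.4918, -0.0341, 0.0812]
eef_rot: [0.046, 0.999, 0.0, -0.0]
contact_force: [-3.3, 3.4, 0.4]
opening: 0.163
finger_force: 15.0
```

```bash
python3 - <<'E'
from h import *
todelta([0,0,0]);s=get_state();print(s['moment'],s['contact_force'],np.degrees(np.arctan2(*R.from_quat(s['eef_rot']).as_matrix()[[1,0],1])))
E
```

```text
t 6.3 tcp [ 0.4918 -0.0341  0.0812] axes y [0.092 0.996 0.   ] z [-0.  0. -1.]
[ 0.75609195  0.6778778  -0.28352088] [-3.26936618  3.38292724  0.44008223] 84.71211586097084
```

The moment rises against the stop, so the counter is home. Now I open, lift and check.

Converted, -0.3 m / 0.5 = -0.6, -0.26 m / 0.5 = -0.52, 0.03 rad / 3.1416 = 0.0095.

Call:
{"method": "creep_tool", "body": {"segments": [{"jaw": 0.6,"rot": [0,0,0.0095]},{"jaw": 0.6,"rot": [0,0,0.0095]},{"jaw": 0.6,"rot": [0,0,0.0095]},{"jaw": 0.6,"pos": [0,0,-0.02],"rot": [0,0,0.0095]},{"jaw": 1,"pos": [0,0,-0.12],"rot": [0,0,0.0095]},{"jaw": 1,"pos": [0,0,-0.22],"rot": [0,0,0.0095]},{"jaw": 1,"pos": [-0.04,0,-0.32],"rot": [0,0,0.0095]},{"jaw": 1,"pos": [-0.12,0.06,-0.42],"rot": [0,0,0.0095]},{"jaw": 1,"pos": [-0.2,0.12,-0.52],"rot": [0,0,0.0095]},{"jaw": 1,"pos": [-0.2,0.16,-0.6],"rot": [0,0,0.0095]}]}}

```text
clock: 7.3
tool_pos: [0.5881, 0.0204, 0.3536]
eef_rot: [0.062, 0.998, -0.0, 0.0]
contact_force: [1.6, 0.2, -0.6]
opening: 1.0
finger_force: 0.0
```

Call:
{"method": "creep_tool", "body": {"segments": [{"jaw": 1,"pos": [0,0,-0.04]},{"jaw": 1,"pos": [0,0,-0.04]},{"jaw": 1,"pos": [0,0,-0.04]}]}}

```text
clock: 7.6
tool_pos: [0.5864, 0.0202, 0.3714]
eef_rot: [0.062, 0.998, -0.0, -0.0]
contact_force: [-0.1, -0.1, 0.1]
opening: 1.001
finger_force: 0.0
```

```bash
python3 - <<'E'
from h import *
todelta([0,0,0])
print(get_state()['q'].round(2))
for n in('wrist','side'): shot(n,n+'3')
for f in('wrist3','side3'):
    W,im=cloud(f)
    for n,p,zr,rad in(('bar',(.491,-.034),(.09,.115),.035),('handle',(.513,.134),(.22,.24),.06),('collar',(.513,.134),(.118,.135),.03)):
        m=(W[...,2]>zr[0])&(W[...,2]<zr[1])&(np.hypot(W[...,0]-p[0],W[...,1]-p[1])<rad)
        if m.sum()<15: print(f,n,m.sum());continue
        P=W[m];top=P[P[:,2]>np.median(P[:,2])-.004]
        r=cv2.minAreaRect((top[:,:2]*1000).astype(np.float32));vt=np.linalg.svd(top[:,:2]-top[:,:2].mean(0),full_matrices=False)[2]
        print(f,n,np.median(P[:,2]).round(4),np.round(r[0],1),np.round(r[1],1),np.degrees(np.arctan(vt[0,1]/vt[0,0])).round(1))
im=cv2.imread('pics/wrist3.png');cv2.imwrite('pics/c3.png',cv2.resize(im[40:300,180:526],None,fx=2.3,fy=2.3,interpolation=cv2.INTER_CUBIC))
E
```

```text
t 7.6 tcp [0.5864 0.0202 0.3714] axes y [ 0.123  0.992 -0.001] z [-0.    -0.001 -1.   ]
[ 0.09  0.52 -0.34  1.49  0.18  1.17  1.16]
wrist3 bar 0.1069 [490.7 -33.9] [13.9 44.6] -8.2
wrist3 handle 0.2326 [513.9 133.7] [68.9 16. ] 61.1
wrist3 collar 0.1227 [513.4 131.6] [59.6 55. ] 28.8
side3 bar 0.1028 [486.2 -30.7] [17.1 49.6] -11.1
side3 handle 0.2288 [511.1 136.7] [67.  18.7] 61.2
side3 collar 0.1246 [509.5 134.7] [52.2 50.3] 39.6
```

View pics/c3.png

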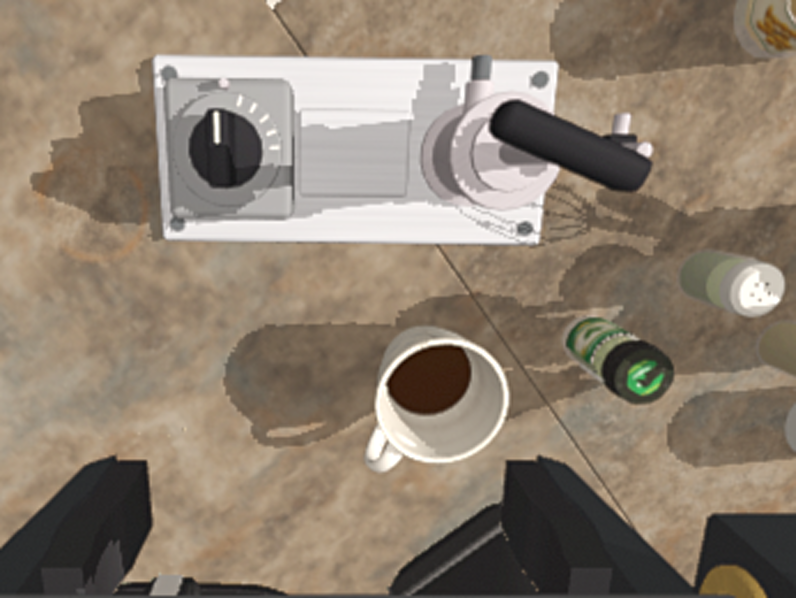

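The crop shows the knob bar upright at (217,145) with its white pointer at the steel pin (222,82), so it is zeroed. Now I measure the marker's height from the clouds.

```bash
python3 - <<'E'
from h import *
yaw=-.13;Rz=R.from_euler('z',yaw).as_matrix()
for f in('wrist1','wrist2','wrist3','side1','side2','side3','scene2'):
    W,im=cloud(f);L=((W-[.5022,.0502,0])@Rz)*1000
    # collar/barrel tops to check bias
    r=np.hypot(L[...,0],L[...,1]-85)
    cz=L[...,2][(r<20)&(r>9)&(L[...,2]>122)&(L[...,2]<136)]
    m=(abs(L[...,0])<14)&(L[...,1]>106)&(L[...,1]<146)&(L[...,2]>138)&(L[...,2]<195)
    P=L[m];g=im[m].mean(1)
    print(f,'collar top',np.median(cz).round(1) if len(cz) else None,len(P))
    for a in range(106,146,4):
        q=P[(P[:,1]>=a)&(P[:,1]<a+4)];gg=g[(P[:,1]>=a)&(P[:,1]<a+4)]
        if len(q): print('  y',a,len(q),'x',np.median(q[:,0]).round(1),'z',np.percentile(q[:,2],[5,50,95]).round(1),'gray',np.median(gg))
im=cv2.imread('pics/wrist1.png');a=cv2.resize(im[165:265,370:480],None,fx=5,fy=5,interpolation=cv2.INTER_CUBIC)
im=cv2.imread('pics/wrist2.png');p=proj('wrist2',[.512,.165,.155]).astype(int);print(p);b=cv2.resize(im[p[1]-50:p[1]+50,p[0]-25:p[0]+25],None,fx=5,fy=5,interpolation=cv2.INTER_CUBIC)
cv2.imwrite('pics/c4.png',np.hstack([a,b]))
E
```

```text
wrist1 collar top 129.4 307
  y 110 6 x 1.4 z [153.8 154.7 155.5] gray 43.66666666666667
  y 114 16 x 0.1 z [152.7 154.7 155.7] gray 30.333333333333336
  y 118 13 x 0.1 z [153.6 155.1 156.2] gray 29.666666666666668
  y 122 14 x 0.5 z [153.8 154.6 155.7] gray 28.666666666666664
  y 126 58 x -1.5 z [151.  157.9 160.6] gray 26.833333333333336
  y 130 100 x -1.4 z [153.3 161.2 185.1] gray 84.5
  y 134 68 x -2.7 z [156.6 167.2 185.9] gray 135.5
  y 138 29 x -5.0 z [151.7 159.3 161.1] gray 42.666666666666664
  y 142 3 x -2.7 z [158.1 158.2 159.3] gray 49.0
wrist2 collar top 129.4 268
  y 110 8 x 0.7 z [153.3 154.6 155.2] gray 42.16666666666667
  y 114 13 x 1.1 z [153.9 154.8 156.3] gray 32.0
  y 118 13 x 1.2 z [153.8 155.2 156.4] gray 31.666666666666668
  y 122 13 x 1.3 z [153.6 154.4 156.3] gray 32.0
  y 126 55 x -0.2 z [151.1 157.7 160. ] gray 29.666666666666668
  y 130 91 x -0.4 z [155.1 161.8 185.1] gray 86.33333333333333
  y 134 51 x -2.3 z [155.8 159.7 186. ] gray 174.0
  y 138 23 x -3.3 z [157.  159.5 160.9] gray 42.333333333333336
  y 142 1 x -6.4 z [158. 158. 158.] gray 58.6666666
[... 975 characters left out ...]
2] gray 74.83333333333333
  y 130 4 x -7.8 z [155.5 158.3 176.5] gray 87.33333333333333
  y 134 13 x -4.7 z [152.8 160.5 179.9] gray 139.66666666666666
  y 138 17 x -4.1 z [149.8 157.8 181.8] gray 169.66666666666666
  y 142 8 x -2.9 z [147.5 154.6 158.1] gray 37.33333333333333
side3 collar top 126.8 50
  y 114 2 x 0.6 z [149.3 149.9 150.4] gray 42.5
  y 118 2 x -4.1 z [152.4 153.8 155.3] gray 87.66666666666666
  y 122 2 x -1.2 z [148.8 151.9 155. ] gray 58.0
  y 130 7 x -6.0 z [152.3 158.6 169.7] gray 124.0
  y 134 12 x -4.3 z [152.7 167.2 181.5] gray 172.0
  y 138 15 x -3.8 z [144.6 157.5 174.8] gray 169.0
  y 142 10 x -1.7 z [146.8 155.7 158.6] gray 39.0
scene2 collar top 126.8 0
[408 117]
```

View pics/c4.png

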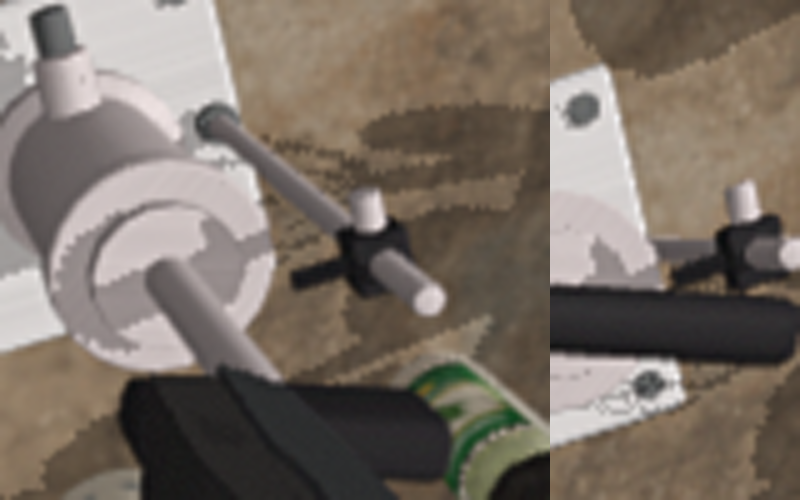

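The marker finger is at (300,270) in the crop, its top 25.4 mm above the collar's top. So the lift is about 27.9 mm (tip ≈0.152 m, in range). Next, over to the handle.

Converted, 0.104 m / 0.5 = 0.208, 0.09 m / 0.5 = 0.18, 0.15 rad / 3.1416 = 0.0477.

Call:
{"method": "creep_tool", "body": {"segments": [{"jaw": 1,"pos": [0.02,0.02,0],"rot": [0,0,0.0477]},{"jaw": 1,"pos": [0.04,0.04,0],"rot": [0,0,0.0955]},{"jaw": 1,"pos": [0.06,0.06,0],"rot": [0,0,0.1432]},{"jaw": 1,"pos": [0.08,0.08,0],"rot": [0,0,0.191]},{"jaw": 1,"pos": [0.1,0.1,0],"rot": [0,0,0.2387]},{"jaw": 1,"pos": [0.12,0.12,0],"rot": [0,0,0.2865]},{"jaw": 1,"pos": [0.14,0.14,0],"rot": [0,0,0.3342]},{"jaw": 1,"pos": [0.16,0.16,0],"rot": [0,0,0.382]},{"jaw": 1,"pos": [0.172,0.18,0],"rot": [0,0,0.4297]},{"jaw": 1,"pos": [0.172,0.208,0],"rot": [0,0,0.4775]}]}}

```text
clock: 8.7
tool_pos: [0.5128, 0.1337, 0.3702]
eef_rot: [0.728, 0.686, -0.002, -0.001]
contact_force: [0.8, 0.4, 1.1]
opening: 1.006
finger_force: 0.0
```

Call:
{"method": "creep_tool", "body": {"segments": [{"jaw": 1,"pos": [0,0,0.04],"rot": [0,0,0.0477]},{"jaw": 1,"pos": [0,0,0.08],"rot": [0,0,0.0955]},{"jaw": 1,"pos": [0,0,0.12],"rot": [0,0,0.1436]},{"jaw": 1,"pos": [0,0,0.14],"rot": [0,0,0.1436]},{"jaw": 1,"pos": [0,0,0.14],"rot": [0,0,0.1436]},{"jaw": 1,"pos": [0,0,0.14],"rot": [0,0,0.1436]}]}}

```text
clock: 9.3
tool_pos: [0.5145, 0.1345, 0.3015]
eef_rot: [0.86, 0.51, -0.0, -0.0]
contact_force: [0.7, 0.1, 0.7]
opening: 1.001
finger_force: 0.0
```

```bash
python3 - <<'E'
from h import *
print(todelta([0.5135,0.134,0.2015]).round(4));s=get_state();print(s['q'].round(2),s['contact_force'],np.degrees(np.arctan2(*R.from_quat(s['eef_rot']).as_matrix()[[1,0],1])))
E
```

```text
t 9.3 tcp [0.5145 0.1345 0.3015] axes y [ 0.877 -0.48  -0.   ] z [-0.  0. -1.]
[-0.0009 -0.0007  0.1   ]
[-0.43  0.49  0.13  1.77 -0.08  0.88 -0.76] [0.72279474 0.13768396 0.7107153 ] -28.70143740260887
```

Converted, 0.1 m / 0.5 = 0.2, 0.08 m / 0.5 = 0.16, 0.003 rad / 3.1416 = 0.001.

Call:
{"method": "creep_tool", "body": {"segments": [{"jaw": 1,"pos": [-0.002,-0.002,0.08],"rot": [0,0,0.001]},{"jaw": 0.6,"pos": [-0.002,-0.002,0.16],"rot": [0,0,0.001]},{"jaw": 0.5,"pos": [-0.002,-0.002,0.2],"rot": [0,0,0.001]},{"jaw": 0.4,"pos": [-0.002,-0.002,0.2],"rot": [0,0,0.001]},{"jaw": 0.35,"pos": [-0.002,-0.002,0.2],"rot": [0,0,0.001]},{"jaw": 0.35,"pos": [-0.002,-0.002,0.2],"rot": [0,0,0.001]}], "grip_force": 10}}

```text
clock: 9.9
tool_pos: [0.5146, 0.1345, 0.2032]
eef_rot: [0.862, 0.508, 0.002, 0.0]
contact_force: [0.6, 0.1, -0.8]
opening: 0.569
finger_force: 0.0
```

```bash
python3 - <<'E'
from h import *
todelta([0,0,0]);print(get_state()['moment'].round(3))
E
```

```text
t 9.9 tcp [0.5146 0.1345 0.2032] axes y [ 0.875 -0.484  0.002] z [ 0.004  0.001 -1.   ]
[-0.055  0.098 -0.007]
```

Call:
{"method": "creep_tool", "body": {"segments": [{"jaw": 0},{"jaw": 0},{"jaw": 0},{"jaw": 0},{"jaw": 0},{"jaw": 0}], "grip_force": 10}}

```text
clock: 10.5
tool_pos: [0.5134, 0.1343, 0.2016]
eef_rot: [0.862, 0.508, 0.0, 0.0]
contact_force: [0.1, -0.7, 1.1]
opening: 0.182
finger_force: 10.0
```

```bash
python3 - <<'E'
from h import *
todelta([0,0,0]);print(get_state()['moment'].round(3),get_state()['contact_force'])
E
```

```text
t 10.5 tcp [0.5134 0.1343 0.2016] axes y [ 0.875 -0.485  0.001] z [ 0.001  0.    -1.   ]
[-0.115  0.042  0.012] [ 0.08159123 -0.74471276  1.06709628]
```

Clean grasp with almost no side force. Firm up and lift gently.

Converted, -0.01 m / 0.5 = -0.02, -0.008 m / 0.5 = -0.016.

Call:
{"method": "creep_tool", "body": {"segments": [{"jaw": 0},{"jaw": 0},{"jaw": 0,"pos": [0,0,-0.002]},{"jaw": 0,"pos": [0,0,-0.004]},{"jaw": 0,"pos": [0,0,-0.008]},{"jaw": 0,"pos": [0,0,-0.012]},{"jaw": 0,"pos": [0,0,-0.016]},{"jaw": 0,"pos": [0,0,-0.02]},{"jaw": 0,"pos": [0,0,-0.02]}], "grip_force": 25}}

```text
clock: 11.4
tool_pos: [0.5133, 0.1344, 0.2117]
eef_rot: [0.862, 0.508, 0.0, 0.0]
contact_force: [0.1, -0.6, -3.2]
opening: 0.183
finger_force: 25.0
```

```bash
python3 - <<'E'
from h import *
todelta([0,0,0]);print(get_state()['moment'].round(3),get_state()['contact_force'])
E
```

```text
t 11.4 tcp [0.5133 0.1344 0.2117] axes y [ 0.875 -0.485  0.   ] z [ 0.001  0.    -1.   ]
[-0.02   0.068  0.017] [ 0.13707451 -0.57469092 -3.24009596]
```

Converted, -0.0175 m / 0.5 = -0.035, -0.016 m / 0.5 = -0.032.

Call:
{"method": "creep_tool", "body": {"segments": [{"jaw": 0,"pos": [0,0,-0.004]},{"jaw": 0,"pos": [0,0,-0.008]},{"jaw": 0,"pos": [0,0,-0.012]},{"jaw": 0,"pos": [0,0,-0.016]},{"jaw": 0,"pos": [0,0,-0.02]},{"jaw": 0,"pos": [0,0,-0.024]},{"jaw": 0,"pos": [0,0,-0.028]},{"jaw": 0,"pos": [0,0,-0.032]},{"jaw": 0,"pos": [0,0,-0.035]},{"jaw": 0,"pos": [0,0,-0.035]}], "grip_force": 25}}

```text
clock: 12.4
tool_pos: [0.5133, 0.1343, 0.2291]
eef_rot: [0.862, 0.508, 0.0, 0.0]
contact_force: [0.7, -0.4, -3.2]
opening: 0.178
finger_force: 25.0
```

```bash
python3 - <<'E'
from h import *
todelta([0,0,0]);print(get_state()['moment'].round(3),get_state()['contact_force'])
yaw=-.13;Rz=R.from_euler('z',yaw).as_matrix()
for n in('wrist','side','scene'):
    f=n+'5';shot(n,f)
    W,im=cloud(f);L=((W-[.5022,.0502,0])@Rz)*1000
    r=np.hypot(L[...,0],L[...,1]-85)
    k=(r<21)&(r>9)&(L[...,2]>140)&(L[...,2]<170);cz=L[...,2][k]
    m=(abs(L[...,0])<6)&(L[...,1]>112)&(L[...,1]<126)&(L[...,2]>138)&(L[...,2]<170)
    b=(r>24)&(r<31)&(L[...,2]>110)&(L[...,2]<126)
    print(f,'collar',len(cz),np.percentile(cz,[10,50,90]).round(1) if len(cz) else '','marker',m.sum(),np.median(L[m][:,2]) if m.any() else '','barrel',b.sum(),np.median(L[b][:,2]) if b.any() else '', proj(f,[.513,.14,.15]))
im=cv2.imread('pics/wrist5.png');im2=cv2.imread('pics/side5.png');p=proj('side5',[.513,.14,.15]).astype(int)
cv2.imwrite('pics/c5.png',np.vstack([cv2.resize(im[:,:],(480,300)),cv2.resize(im2[p[1]-50:p[1]+50,p[0]-80:p[0]+80],(480,300))]))
E
```

```text
t 12.4 tcp [0.5133 0.1343 0.2291] axes y [ 0.875 -0.485  0.   ] z [ 0.  0. -1.]
[-0.021  0.098 -0.007] [ 0.73493471 -0.3958744  -3.20769404]
wrist5 collar 928 [156.1 156.9 157.7] marker 128 154.81558833432786 barrel 804 121.41196687161747 [317.48472828 203.44375446]
side5 collar 75 [149.8 153.5 158.3] marker 5 152.9273886625517 barrel 60 118.50530740226324 [303.59507492 210.66382658]
scene5 collar 73 [150.3 155.1 158.3] marker 9 154.01154039317137 barrel 58 118.39055501520289 [298.73108563 194.11857977]
```

View pics/c5.png

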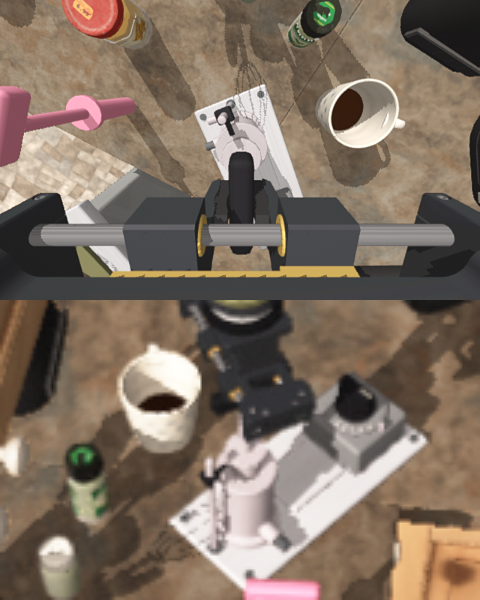

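Through the wrist camera (top half) the rod is held upright in the barrel with the marker finger at its collar; the side view (bottom half) shows the same, with the marker and things around undisturbed. The collar's middle is 0.4 mm low, so I trim that, hold and hand in.

Call:
{"method": "creep_tool", "body": {"segments": [{"jaw": 0,"pos": [0,0,-0.0008]},{"jaw": 0,"pos": [0,0,-0.0008]},{"jaw": 0,"pos": [0,0,-0.0008]},{"jaw": 0,"pos": [0,0,-0.0008]},{"jaw": 0,"pos": [0,0,-0.0008]}], "grip_force": 25}}

```text
clock: 13.05
tool_pos: [0.5131, 0.1343, 0.2293]
eef_rot: [0.862, 0.508, -0.0, -0.0]
contact_force: [-0.1, 1.1, -2.9]
opening: 0.177
finger_force: 25.0
```

```bash
python3 - <<'E'
from h import *
todelta([0,0,0]);print(get_state()['moment'].round(3),get_state()['contact_force'])
yaw=-.13;Rz=R.from_euler('z',yaw).as_matrix();shot('wrist','wrist6')
W,im=cloud('wrist6');L=((W-[.5022,.0502,0])@Rz)*1000
r=np.hypot(L[...,0],L[...,1]-85);k=(r<21)&(r>9)&(L[...,2]>140)&(L[...,2]<170)
m=(abs(L[...,0])<6)&(L[...,1]>112)&(L[...,1]<126)&(L[...,2]>138)&(L[...,2]<170)
d=np.median(L[k][:,2])-np.median(L[m][:,2]);print('diff',d)
if 1.7<d<3.3: print(finish_job())
E
```

```text
t 13.05 tcp [0.5131 0.1343 0.2293] axes y [ 0.875 -0.485 -0.   ] z [-0.  0. -1.]
[-0.061  0.143 -0.031] [-0.0926635   1.08829498 -2.91288931]
diff 2.138656778035198
the job is handed in; nothing more can be done
None
```

The job is handed in at 13 s. The counter is at its zero stop, and the rod is held upright with its collar within about 0.4 mm of the marker by the last wrist-camera measurement. Side force stayed near 1 N, and nothing around the filler was touched.

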